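# Open the latched food carrier by its pop-out T-handle

## Robot

A 6-joint arm with a two-finger parallel gripper is mounted at the origin on the work surface. World frame = base frame: x ahead of the robot, y to its left, z up, the work surface at z = 0. Lengths are in mm, angles in degrees, forces in N, time in s.
With the tool pointing down it reaches from about 300 to 825 mm from the base axis. Payload 5.4 kg.
Tool frame: the origin (TCP) lies midway between the tips of the shut fingers; the grasp point (between the pads) lies r.tcp_to_grasp behind it (r.tcp_to_grasp is the distance from the TCP to the grasp point, in mm); z points along the fingers, y is the line along which they close (so a half turn about z gives the same grasp; the last joint's range is limited). The gripper opens to 92 mm and grips with 3 to 60 N. Pads are 20 mm wide; open, the fingers measure 128 mm over their backs; the gripper's body (75 mm by 189 mm) begins 69 mm behind the grasp point.
Start: joints at [61.129, 9.076, 91.501, -0, 79.423, -12.038], TCP at [166.525, 550.341, 214.601] pointing down, gripper open.
Joint ranges: [-166.64, 166.64], [-54.1, 131.32], [10.49, 154.53], [-73.88, 253.88], [9.74, 151.15], [-171.62, 171.62]. Speed limits (degrees/s): [147.25, 147.25, 180, 180, 180, 180].

## Interface

Orientations are given as [roll, pitch, yaw] about the fixed x, y, z axes, in that order (R = Rz(yaw) Ry(pitch) Rx(roll)).
In Python, from station import monitor, imaging, finish_job, r gives the robot as it stands. The module is installed in compiled form; this text tells all that it offers.
- The arm moves only by the tool jog_arm, never from a script. Its argument "increments" is a list of rows, each a list of 7 numbers: the turn, a rotation vector about the tool's x, y, z in degrees, then the shift along the tool's x, y, z in mm, then the closure, from -1 (fully open) to 1 (shut). In form: [[wx, wy, wz, tx, ty, tz, hand], ...]. A call has exactly 10 rows; each row is the pose to reach, as a shift and turn from the pose commanded when the call began, along the tool's axes at that moment; what a row does not reach only later rows make up. A row lasts 1/12 s, in which the tool goes at most 41.7 mm and 7.16 degrees, less where a joint would pass 70% of its speed; a pose out of reach is approached as far as the arm can. A call with a gripper value outside its range is refused whole. The fingers move at their own pace and stop on an object; the grip force is fixed at half the most. Time passes only in rows, so rows that repeat a pose let the fingers close, or fill a call up. It gives the time, the measured TCP pose, the force, the opening and the grip force at its end, in the units of the state.
- monitor.read_state(): the state, without advancing time (a new reading comes with each control period).
- imaging.get_image(name): name is "side" or "top" or "wrist"; returns a dict with "img" (384x512x3 uint8, blue, green, red), "depth" (384x512 float32, mm along the optical axis (not along the pixel's ray), 0 where there is no reading), "vfov" (degrees; the focal length in pixels is half the picture's height over the tangent of half this angle, whatever the lens; pixels are square), "cx", "cy" (the principal point, pixels), "R" (3x3) and "t" (3): a world point X has camera coordinates R X + t. Camera axes: x right, y down, z forward; pixel columns grow to the right and rows downward; lengths in mm; the calibration is good to about 2 mm. A picture is of the moment at which its call begins.
- finish_job(): hands the job in; it is judged then, once.
The state is a dict: "time": time; "qpos": joint angles; "qvel": joint speeds; "effort": joint torques, N m; "tool_pos": TCP position; "eef_rot": TCP orientation; "contact_force": force on the tool from outside, world axes, zero at the start; "ft_torque": the same for the moment, N m; "finger_gap": opening from 0.0 (shut) to 1.0 (fully open); "grip_force": force on a finger pad.
Only numpy, scipy, OpenCV 4.12 (cv2) and the standard library are available. Lean on these libraries where they do the work, as an engineer would, in place of code of your own. Each camera call takes 0.05 s, during which the arm holds its last target. There are 200 camera calls.

## Task

The stainless food carrier on the counter is shut and latched. Press the round release button in its lid gently until the flush T-handle pops out, then turn the handle counter-clockwise, by feel, until the latch lets go, without forcing it against its end stop. Let go and keep clear so that the lid rises fully open on its spring hinges, and leave the things around the carrier standing where they are.

Things in the scene. Friction and masses are not known exactly. Their poses are not given: they have to be found in the camera images.
- carrier: Insulated stainless food carrier, heavy, does not slide: 320 mm deep (its x), 400 mm wide (its y), rim 140 mm up, plus a 40 mm thick lid (top face 180 mm up when shut). Origin: centre of its underside, z up. The latch is in the lid near the front (-x) edge; the lid hinges along the back (+x) rim.
- lid_front (a point): Middle of the lid's top front edge, 80 mm from the handle's axis. Hinge line: carrier x +160 mm, 140 mm up. Once the latch lets go, spring hinges push the lid up (about 4 N at the handle; a gripped handle holds it down) and, if nothing holds it, raise it in 2 to 4 s to its stop at 0.85 rad; the front edge swings up and back to 0.42 m above the counter.
- latch_case: Dark cast latch surround, 140 x 96 mm, 1.5 mm proud of the lid top and fixed to the lid. Origin: on the handle's turning axis, at the lid's top face (carrier x -85 mm, y 0 when shut); x to the lid's back, y along the stowed handle, z out of the lid. Inside is the handle's solid end stop, 20 mm from the axis: load it with no more than 25 N, 0.5 N m.
- release_button: Round steel push button, 26 mm across, 46 mm from the handle's axis towards the hinge, 10 mm proud of the lid. Origin: centre of its top, moves with it; z out of the lid. Spring-loaded, 7 mm travel: frees the handle about 4 mm down at 4 to 8 N, springs back when let go. Never push it with more than 25 N.
- handle: T-handle: steel bar 104 mm long (its y), 16 mm wide (x), 18 mm high, on a 16 mm round stem. Origin: centre of the bar, on the turning axis; z out of the lid. Stowed in its recess the origin is 10 mm below the lid's face; it can then be neither gripped nor turned. Freed, it springs out 36 mm and stays out: origin 26 mm above the face, underside 17 mm clear. Pushed in, it yields at 8 to 14 N.
- handle_end (a point): Middle of the bar's +y end, 52 mm from the axis. The handle turns only counter-clockwise seen from above and stays where left. The cam under it, clamped at a different angle in each carrier, drags on its keeper (0.15 to 0.5 N m while turning). Somewhere from 0.5 to 1.4 rad it slips off, the drag drops to 0.1 N m and the lid is free; 0.05 to 0.13 rad on (0.65 to 1.45 in all) is the end stop.
- shaker_a: Steel spice shaker, 57 mm across, 90 mm high, standing beside the carrier; origin: centre of its base. Leave it standing in place.
- shaker_b: A like spice shaker on the carrier's other side; origin: centre of its base. Leave it standing in place.
- sauce_bottle: Amber sauce bottle, 66 mm across, 190 mm high, beside the carrier; origin: centre of its base. Leave it standing in place.
- clamshell: Light clear plastic takeaway tray, 120 x 160 x 50 mm, open above, beside the carrier; origin: centre of its base. Leave it in place.

How it is judged:
By the outcome, as a careful person would: the job done as asked, in the order asked, and still so for the second after the job is handed in, with the robot touching nothing.
It also fails if it takes over 72 s, if anything falls off the work surface, if the arm or the gripper's body presses on something with over 40 N, if the wrist force passes 120 N, or if a joint passes its speed limit or range.

## Working session

There is one attempt and no reset: what is moved stays moved. The work goes in short steps, Python scripts to look and compute and a tool call to move; the robot and the scene stay as the last step left them, time stands still between calls to the robot, and variables do not carry over. Pictures are saved under pics/ and viewed, at most 10 in all, crops included, and the job is handed in when it is done.

Besides the shell and the picture viewer there is one more tool, called as a command line: name --pt "numbers of a row" for each row, then --argument value for the rest. jog_arm: Moves the arm, as the interface text tells. Its arguments: {"type":"object","properties":{"increments":{"type":"array"}},"required":["increments"]}

```bash
mkdir -p pics
cat > h.py <<'E'
import numpy as np, cv2
from station import monitor, imaging, finish_job, r
def get(n):
    d=imaging.get_image(n); d['f']=192/np.tan(np.radians(d['vfov'])/2); d['R']=np.array(d['R']); d['t']=np.array(d['t']); return d
def pts(d):
    z=d['depth']; v,u=np.mgrid[:384,:512]
    P=np.stack([(u-d['cx'])/d['f']*z,(v-d['cy'])/d['f']*z,z],-1)
    return (P-d['t'])@d['R']
def plane(d,u,v,h):
    c=-d['R'].T@d['t']; q=d['R'].T@np.array([(u-d['cx'])/d['f'],(v-d['cy'])/d['f'],1]); return c+q*(h-c[2])/q[2]
E
python3 - <<'E'
from h import *
s=monitor.read_state(); print(s, r.tcp_to_grasp)
ims=[]
for n in ['top','side']:
    d=get(n); np.save(n+'.npy',d,allow_pickle=True); ims.append(d['img']); print(n,d['f'],d['cx'],d['cy'],-d['R'].T@d['t'],d['R'].round(2).tolist())
cv2.imwrite('pics/a.png',ims[0]);cv2.imwrite('pics/b.png',ims[1])
E
```

```text
{'time': 0.0, 'qpos': array([ 6.11292280e+01,  9.11445756e+00,  9.15708224e+01, -1.81321644e-03,
        7.94205610e+01, -1.20370962e+01]), 'qvel': array([-0.11408993, -0.03684653,  0.11539488, -0.0092796 ,  0.0129901 ,
        0.03211218]), 'effort': array([ 1.40549586e-03, -3.85556459e+01, -3.22111630e+01,  7.04704737e-02,
        3.76406196e-02, -1.64832295e-04]), 'tool_pos': array([166.23864616, 549.80807916, 213.61298757]), 'eef_rot': array([-1.79896115e+02, -2.03300024e-02,  1.63166640e+02]), 'contact_force': array([ 0.06257814, -0.11833141, -0.00141559]), 'ft_torque': array([ 0.01720407,  0.03643356, -0.00875843]), 'grip_force': 0.0, 'finger_gap': 1.0036442453233372} 18.700000000000003
top 398.44586855193864 252.64088610806337 193.01863643502233 [ 482.30831626   25.80318288 1272.514233  ] [[0.0, -1.0, -0.01], [-1.0, -0.0, -0.07], [0.07, 0.01, -1.0]]
side 358.53507795016736 258.0959655006012 187.81252796522267 [ 335.68560498 -213.32810383 1067.77486021] [[0.78, -0.63, 0.0], [-0.6, -0.74, -0.31], [0.2, 0.24, -0.95]]
```

View pics/a.png

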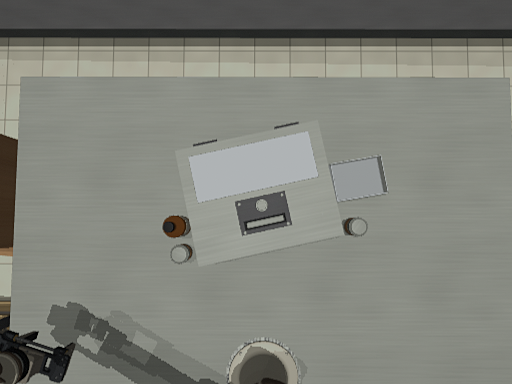

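View pics/b.png

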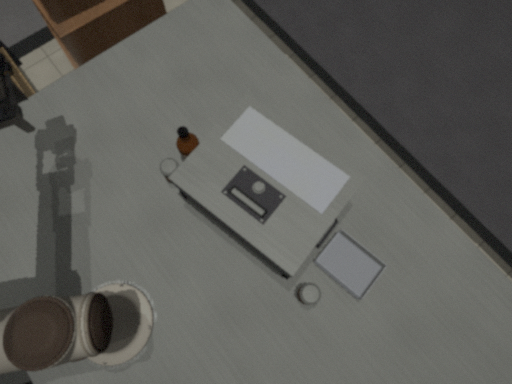

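The top view shows the carrier lid with corners near (177,151), (318,121), (343,235) and (198,266). The dark latch case is at about (264,213), with the button at (262,205) and the stowed handle at (265,222). The side view shows the same latch at about (254,194). The bottle and one shaker are to the left of the carrier, the other shaker and the tray to the right.

Run:
```python
from h import *
for n,(x0,x1,y0,y1),b in [('top',(225,300,185,240),(262,205)),('side',(215,295,160,228),(259,187))]:
    d=np.load(n+'.npy',allow_pickle=True).item(); P=pts(d)
    g=cv2.cvtColor(d['img'],cv2.COLOR_BGR2GRAY)
    m=np.zeros_like(g); m[y0:y1,x0:x1]=(g[y0:y1,x0:x1]<105)*255
    c=max(cv2.findContours(m,cv2.RETR_EXTERNAL,cv2.CHAIN_APPROX_NONE)[0],key=cv2.contourArea)
    W=np.array([plane(d,u,v,181.5)[:2] for u,v in c[:,0]],np.float32)
    print(n,'case',cv2.minAreaRect(W))
    # bright inside case
    f=np.zeros_like(g); cv2.drawContours(f,[c],-1,255,-1); f=cv2.erode(f,np.ones((5,5)))
    f[g<120]=0
    k,l,st,ce=cv2.connectedComponentsWithStats(f)
    for i in range(1,k):
        if st[i,4]>15:
            z=np.median(P[l==i][:,2]); h=190 if abs(ce[i]-b).max()<5 else 179
            print(st[i],ce[i].round(1),'z',z,plane(d,*ce[i],h).round(1))
    if n=='top':
        print('lid z',np.median(P[195:205,215:228,2]),np.median(P[230:245,215:225,2]))
        for nm,(u,v),h in [('bottleTop',(169,227),190),('sh1',(181,253),90),('sh2',(357,226),90)]: print(nm,plane(d,u,v,h).round())
        for u,v in [(177,151),(318,121),(343,235),(198,266)]: print(plane(d,u,v,180).round())
```

```text
top case ((502.7697448730469, 4.936668395996094), (94.47708892822266, 140.4950714111328), 12.57658863067627)
[256 199  11  12 108] [261.1 204.8] z 189.09995952073268 [524.1   9.8 190. ]
[247 215  37  13 169] [264.8 221.3] z 179.6628230845994 [479.3  -0.5 179. ]
lid z 180.31748639551523 180.73959480627494
bottleTop [463. 259. 190.]
sh1 [385. 244.  90.]
sh2 [ 467. -275.   90.]
[672. 243. 180.]
[ 758. -148.  180.]
[ 443. -214.  180.]
[357. 181. 180.]
side case ((501.0876770019531, 5.280998229980469), (99.56684112548828, 143.73873901367188), 12.261652946472168)
[256 184   6   5  17] [258.  186.6] z 192.7717317577693 [521.5   9.2 190. ]
```

jog_arm --pt "0 0 0 0 0 -40 1" --pt "0 0 6 -40 -33 -50 1" --pt "0 0 13 -70 -58 -50 1" --pt "0 0 20 -100 -83 -50 1" --pt "0 0 27 -130 -108 -50 1" --pt "0 0 34 -160 -133 -50 1" --pt "0 0 41 -190 -158 -50 1" --pt "0 0 48 -220 -183 -50 1" --pt "0 0 55 -250 -208 -50 1" --pt "0 0 60.8 -280 -233 -50 1"

```text
time: 0.93
tool_pos: [367.4, 244.5, 264.4]
eef_rot: [-180.0, -0.0, 102.0]
contact_force: [0.3, 0.1, 0.2]
finger_gap: 0.299
grip_force: 0.0
```

```bash
cat >> h.py <<'E'
from scipy.spatial.transform import Rotation as Ro
def to(p,yaw):
    s=monitor.read_state(); A=Ro.from_euler('xyz',s['eef_rot'],degrees=True); B=Ro.from_euler('xyz',[180,0,yaw],degrees=True)
    print('pos',s['tool_pos'].round(1),'rot',s['eef_rot'].round(1),'t',s['time'],'q',s['qpos'].round(0)); print('turn',(A.inv()*B).as_rotvec(degrees=True).round(1),'shift',A.inv().apply(np.array(p)-s['tool_pos']).round(1))
E
python3 -c "
from h import *
to([524,10,240],102.4)"
```

```text
pos [367.4 244.5 264.4] rot [-180.   -0.  102.] t 0.9333 q [ 18. -13. 108.   0.  86.   6.]
turn [-0.  -0.  -0.4] shift [-262.   104.2   24.3]
```

jog_arm --pt "0 0 0 -35 14 0 1" --pt "0 0 0 -70 28 0 1" --pt "0 0 0 -105 42 0 1" --pt "0 0 0 -140 56 0 1" --pt "0 0 0 -175 70 5 1" --pt "0 0 0 -210 84 10 1" --pt "0 0 -0.4 -240 96 15 1" --pt "0 0 -0.4 -262 104 20 1" --pt "0 0 -0.4 -262 104 24 1" --pt "0 0 -0.4 -262 104 24 1"

```text
time: 1.77
tool_pos: [524.1, 12.1, 238.9]
eef_rot: [-179.8, -0.1, 102.6]
contact_force: [-0.2, 0.6, -0.4]
finger_gap: 0.005
grip_force: 0.0
```

```bash
python3 -c "
from h import *
to([524,10,192],102.4)
d=get('wrist');np.save('w.npy',d,allow_pickle=True);cv2.imwrite('pics/w1.png',d['img'])
for n,p in [('button',[524,10,190]),('tcp',monitor.read_state()['tool_pos']),('axis',[479.3,-.3,180])]:
    c=d['R']@np.array(p)+d['t']; print(n,d['cx']+d['f']*c[0]/c[2],d['cy']+d['f']*c[1]/c[2])
"
```

```text
pos [524.1  12.1 238.9] rot [-1.798e+02 -1.000e-01  1.026e+02] t 1.7667 q [-12.   1.  98.   0.  82. -25.]
turn [-0.2 -0.1  0.2] shift [-2.1 -0.4 46.9]
button 252.50740199466586 212.98394090502526
tcp 253.05986311035124 238.48262988648278
axis 192.5103605280274 208.60551901576832
```

View pics/w1.png

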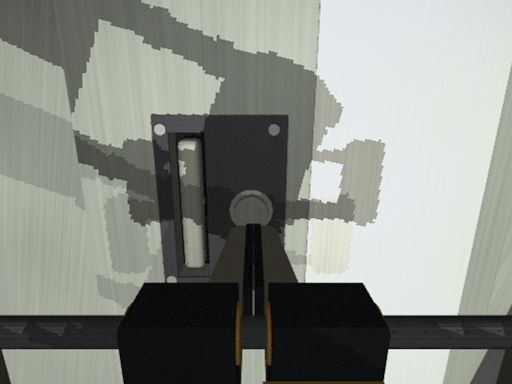

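The wrist view shows the button at about (251,210) and the stowed bar from (188,138) to (194,267). Both are within a few pixels of the predicted positions, so I'm pressing, after fixing the 2 mm y error.

```bash
python3 -c "
from h import *
d=np.load('w.npy',allow_pickle=True).item(); P=pts(d)
print('btn',plane(d,251,209,190))
a,b=plane(d,188.5,138,179),plane(d,194,267,179);print('bar',a,b,(a+b)/2,np.degrees(np.arctan2(*(a-b)[[1,0]]))-90, np.linalg.norm(a-b))
a,b=plane(d,152,115,181.5),plane(d,288,115,181.5);print(a,b,np.degrees(np.arctan2(*(b-a)[[1,0]])))
"
```

```text
btn [522.24953756  12.78291683 190.        ]
bar [467.4100002   51.88255477 179.        ] [488.72117849 -50.12731647 179.        ] [478.06558935   0.87761915 179.        ] 11.800110798692216 104.21218811766305
[440.39609365  62.49181889 181.5       ] [532.88117775  83.25269311 181.5       ] 12.651917496352219
```

jog_arm --pt "0 0 0 -1 0 8 1" --pt "0 0 0 -2 0 18 1" --pt "0 0 0 -2 0 28 1" --pt "0 0 0 -2 0 36 1" --pt "0 0 0 -2 0 40 1" --pt "0 0 0 -2 0 42 1" --pt "0 0 0 -2 0 44 1" --pt "0 0 0 -2 0 45 1" --pt "0 0 0 -2 0 46 1" --pt "0 0 0 -2 0 47 1"

```text
time: 2.65
tool_pos: [525.5, 10.6, 193.9]
eef_rot: [180.0, 0.0, 102.8]
contact_force: [-0.4, 0.2, -0.5]
finger_gap: 0.005
grip_force: 0.0
```

jog_arm --pt "0 0 0 0 -1 0.8 1" --pt "0 0 0 0 -2 1.6 1" --pt "0 0 0 0 -2 2.4 1" --pt "0 0 0 0 -2 3.2 1" --pt "0 0 0 0 -2 4 1" --pt "0 0 0 0 -2 4.8 1" --pt "0 0 0 0 -2 5.5 1" --pt "0 0 0 0 -2 6 1" --pt "0 0 0 0 -2 6.5 1" --pt "0 0 0 0 -2 6.5 1"

```text
time: 3.48
tool_pos: [523.2, 10.1, 188.7]
eef_rot: [-180.0, 0.0, 102.8]
contact_force: [-4.9, -0.1, 9.4]
finger_gap: 0.006
grip_force: 4.6
```

jog_arm --pt "0 0 0 0 0 0.4 1" --pt "0 0 0 0 0 0.8 1" --pt "0 0 0 0 0 1.2 1" --pt "0 0 0 0 0 1.5 1" --pt "0 0 0 0 0 1.5 1" --pt "0 0 0 0 0 1.5 1" --pt "0 0 0 0 0 1.5 1" --pt "0 0 0 0 0 1.5 1" --pt "0 0 0 0 0 1.5 1" --pt "0 0 0 0 0 1.5 1"

```text
time: 4.32
tool_pos: [523.2, 10.1, 187.4]
eef_rot: [-180.0, 0.0, 102.8]
contact_force: [-4.5, 0.5, 10.0]
finger_gap: 0.003
grip_force: 5.0
```

```bash
python3 -c "
from h import *
s=monitor.read_state();print(s['contact_force'],s['ft_torque'],s['tool_pos'])
d=get('wrist');P=pts(d);cv2.imwrite('pics/w2.png',d['img'])
Q=P.reshape(-1,3);k=(np.hypot(Q[:,0]-478.7,Q[:,1]-.4)<45)&(d['depth'].ravel()>0);print(np.percentile(Q[k,2],[5,25,50,75,95]))
"
```

```text
[-4.45650653  0.53730596 10.0150442 ] [0.0134833  1.04151289 0.04506707] [523.20126225  10.12886799 187.35766052]
[172.87286621 181.01044544 224.98705304 293.58604578 299.87105706]
```

View pics/w2.png

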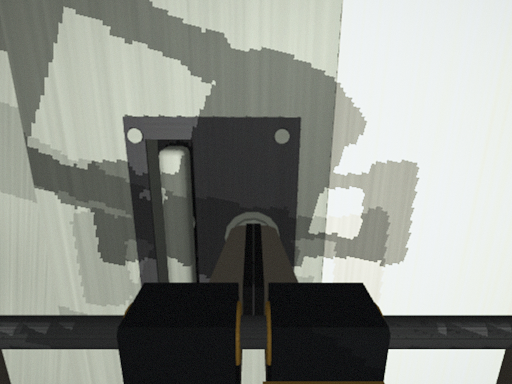

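The wrist view shows the button under the fingertips at about (250,222) and the bar still stowed at (178,215), so I'm pressing a little further.

jog_arm --pt "0 0 0 0 0 0.4 1" --pt "0 0 0 0 0 0.8 1" --pt "0 0 0 0 0 1.2 1" --pt "0 0 0 0 0 1.6 1" --pt "0 0 0 0 0 1.6 1" --pt "0 0 0 0 0 1.6 1" --pt "0 0 0 0 0 1.6 1" --pt "0 0 0 0 0 1.6 1" --pt "0 0 0 0 0 1.6 1" --pt "0 0 0 0 0 1.6 1"

```text
time: 5.2
tool_pos: [523.3, 10.1, 184.0]
eef_rot: [180.0, 0.0, 102.8]
contact_force: [-2.5, -0.9, 5.3]
finger_gap: 0.004
grip_force: 2.4
```

```bash
python3 -c "
from h import *
d=get('wrist');P=pts(d)
print(P[[170,200,230,260]][:,[160,170,180,190,200],2].round())
d=get('top');P=pts(d);print(P[216:228,255:278:3,2].round())
"
```

```text
[[214. 211. 158. 160. 180.]
 [216. 212. 160. 159. 181.]
 [217. 215. 185. 174. 182.]
 [215. 214. 204. 160. 181.]]
[[ 523.  528.  528.  533.  532.  532.  535.  535.]
 [ 521.  523.  524.  528.  529.  530.  534.  534.]
 [ 515.  518.  524.  524.  527.  528.  530.  532.]
 [ 363.  510.  514.  520.  522.  525.  528.  529.]
 [ 365.  360.  360. 1273.  516.  521.  525.  527.]
 [1273.  363.  315.  315.  509.  516.  521.  524.]
 [ 288.  313.  313.  313.  213.  215.  515.  520.]
 [ 289.  316.  316.  213.  217.  216.  316.  511.]
 [ 216.  312.  216.  216.  214.  160.  157.  313.]
 [ 215.  316.  216.  214.  160.  161.  182.  316.]
 [ 213.  316.  160.  160.  162.  182.  179.  315.]
 [ 211.  316.  163.  182.  183.  181.  181.  315.]]
```

The handle has popped out; its top is at about z = 215. I'm retreating, opening part way and moving over the handle.

jog_arm --pt "0 0 0 0 0 -20 1" --pt "0 0 0 0 0 -45 1" --pt "0 0 0 0 0 -65 0.1" --pt "0 0 0.5 0.4 -15 -70 0.1" --pt "0 0 0.5 0.4 -30 -70 0.1" --pt "0 0 0.5 0.4 -40 -70 0.1" --pt "0 0 0.5 0.4 -45.5 -70 0.1" --pt "0 0 0.5 0.4 -45.5 -70 0.1" --pt "0 0 0.5 0.4 -45.5 -70 0.1" --pt "0 0 0.5 0.4 -45.5 -70 0.1"

```text
time: 6.13
tool_pos: [479.1, 0.6, 253.7]
eef_rot: [180.0, -0.0, 102.3]
contact_force: [-0.4, -0.5, 0.1]
finger_gap: 0.449
grip_force: 0.0
```

```bash
python3 -c "
from h import *
d=get('wrist');P=pts(d);cv2.imwrite('pics/w3.png',d['img'])
m=((abs(P[...,2]-213)<9)&(np.hypot(P[...,0]-479,P[...,1])<75)).astype(np.uint8)
k,l,st,ce=cv2.connectedComponentsWithStats(m);i=1+st[1:,4].argmax();Q=P[l==i];print(st[i],Q[:,2].mean())
c=cv2.minAreaRect(Q[:,:2].astype(np.float32));print(c)
to([c[0][0],c[0][1],194],102.3)
"
```

```text
[ 239  140   24  140 3089] 215.0593067635987
((477.763916015625, 0.5183258056640625), (15.694395065307617, 103.0499038696289), 12.599983215332031)
pos [479.2   0.6 253.8] rot [-180.    -0.   102.3] t 6.1833 q [-14.  -7. 103.   0.  84. -27.]
turn [-0. -0. -0.] shift [ 0.2 -1.4 59.8]
```

View pics/w3.png

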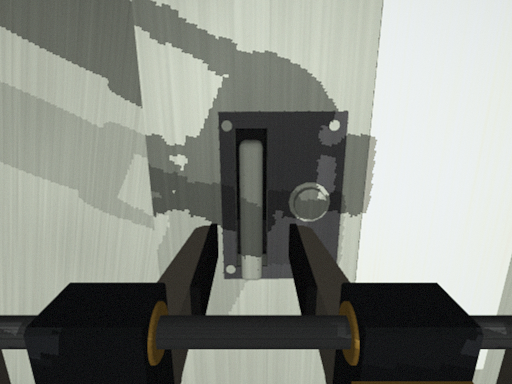

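The wrist view shows the raised bar at (250,210), centred between the open fingers. I'm descending and gripping.

jog_arm --pt "0 0 0 0 -0.7 12 0.1" --pt "0 0 -0.2 0 -1 26 0.1" --pt "0 0 -0.2 0 -1 40 0.1" --pt "0 0 -0.2 0 -1 50 0.1" --pt "0 0 -0.2 0 -1 56 0.1" --pt "0 0 -0.2 0 -1 59 0.1" --pt "0 0 -0.2 0 -1 59.5 0.1" --pt "0 0 -0.2 0 -1 59.5 0.1" --pt "0 0 -0.2 0 -1 59.5 0.5" --pt "0 0 -0.2 0 -1 59.5 0.6"

```text
time: 7.02
tool_pos: [478.3, 0.2, 195.3]
eef_rot: [179.9, 0.0, 102.5]
contact_force: [1.0, 0.3, -0.5]
finger_gap: 0.326
grip_force: 0.0
```

jog_arm --pt "0 0 0 0 0 0 0.7" --pt "0 0 0 0 0 0 0.8" --pt "0 0 0 0 0 0 1" --pt "0 0 0 0 0 0 1" --pt "0 0 0 0 0 0 1" --pt "0 0 0 0 0 0 1" --pt "0 0 0 0 0 0 1" --pt "0 0 0 0 0 0 1" --pt "0 0 0 0 0 0 1" --pt "0 0 0 0 0 0 1"

```text
time: 7.85
tool_pos: [477.7, 0.2, 194.7]
eef_rot: [-180.0, 0.0, 102.5]
contact_force: [-3.4, -1.8, 6.6]
finger_gap: 0.172
grip_force: 30.0
```

```bash
cat > s.py <<'E'
from h import *
s=monitor.read_state();p=s['tool_pos'];F=s['contact_force'];M=s['ft_torque'];print('t',s['time'],'F',F.round(2),'M',M.round(3),'pos',p.round(2),'yaw',s['eef_rot'].round(2),'gap',s['finger_gap']*92,s['grip_force'],'eff',s['effort'].round(2))
E
python3 s.py
```

```text
t 7.85 F [-3.38 -1.78  6.61] M [-0.231  0.718  0.009] pos [4.7770e+02 1.7000e-01 1.9473e+02] yaw [-1.7998e+02  2.0000e-02  1.0247e+02] gap 15.787273832627012 30.00117927789688 eff [ 4.500e-01 -2.635e+01 -3.086e+01  6.600e-01 -1.090e+00  2.000e-02]
```

jog_arm --pt "0 0 -2 0 0 -0.5 1" --pt "0 0 -4 0 0 -0.5 1" --pt "0 0 -6 0 0 -0.5 1" --pt "0 0 -8 0 0 -0.5 1" --pt "0 0 -10 0 0 -0.5 1" --pt "0 0 -12 0 0 -0.5 1" --pt "0 0 -14 0 0 -0.5 1" --pt "0 0 -16 0 0 -0.5 1" --pt "0 0 -18 0 0 -0.5 1" --pt "0 0 -20 0 0 -0.5 1"

```text
time: 8.68
tool_pos: [477.5, 0.2, 194.8]
eef_rot: [-180.0, -0.0, 122.5]
contact_force: [-4.0, -1.7, 3.0]
finger_gap: 0.168
grip_force: 30.0
```

```bash
python3 s.py
```

```text
t 8.6833 F [-3.99 -1.73  2.99] M [-0.359  0.688 -0.161] pos [4.7749e+02 1.6000e-01 1.9480e+02] yaw [-1.7995e+02 -2.0000e-02  1.2253e+02] gap 15.494901502412294 30.019279718399048 eff [  0.9  -27.11 -31.51   0.7   -0.92   0.24]
```

jog_arm --pt "0 0 -0.7 0 0 0 1" --pt "0 0 -1.4 0 0 0 1" --pt "0 0 -2.1 0 0 0 1" --pt "0 0 -2.8 0 0 0 1" --pt "0 0 -3.5 0 0 0 1" --pt "0 0 -4.2 0 0 0 1" --pt "0 0 -4.9 0 0 0 1" --pt "0 0 -5.6 0 0 0 1" --pt "0 0 -6.3 0 0 0 1" --pt "0 0 -7 0 0 0 1"

```text
time: 9.52
tool_pos: [477.5, 0.1, 194.8]
eef_rot: [-179.9, -0.0, 129.5]
contact_force: [-5.1, -2.8, 3.3]
finger_gap: 0.168
grip_force: 30.0
```

```bash
python3 s.py
```

```text
t 9.5167 F [-5.1  -2.82  3.31] M [-0.481  0.863 -0.179] pos [4.7747e+02 1.1000e-01 1.9482e+02] yaw [-1.7994e+02 -1.0000e-02  1.2951e+02] gap 15.443623569089802 30.011998414993286 eff [  1.39 -27.3  -31.99   1.09  -1.15   0.  ]
```

jog_arm --pt "0 0 -0.2 0 0 0 1" --pt "0 0 -0.4 0 0 0 1" --pt "0 0 -0.6 0 0 0 1" --pt "0 0 -0.8 0 0 0 1" --pt "0 0 -1 0 0 0 1" --pt "0 0 -1.2 0 0 0 1" --pt "0 0 -1.4 0 0 0 1" --pt "0 0 -1.6 0 0 0 1" --pt "0 0 -1.8 0 0 0 1" --pt "0 0 -2 0 0 0 1"

```text
time: 10.35
tool_pos: [477.5, 0.1, 194.8]
eef_rot: [-179.9, -0.0, 131.5]
contact_force: [-4.0, -3.5, 3.0]
finger_gap: 0.173
grip_force: 30.0
```

```bash
python3 s.py
```

```text
t 10.35 F [-3.98 -3.47  2.99] M [-0.523  0.875 -0.112] pos [4.7745e+02 1.0000e-01 1.9481e+02] yaw [-1.7994e+02 -2.0000e-02  1.3148e+02] gap 15.958523840630571 30.008584856987 eff [  1.38 -27.29 -32.     1.11  -1.16  -0.08]
```

jog_arm --pt "0 0 -0.1 0 0 0 1" --pt "0 0 -0.2 0 0 0 1" --pt "0 0 -0.3 0 0 0 1" --pt "0 0 -0.4 0 0 0 1" --pt "0 0 -0.5 0 0 0 1" --pt "0 0 -0.6 0 0 0 1" --pt "0 0 -0.7 0 0 0 1" --pt "0 0 -0.8 0 0 0 1" --pt "0 0 -0.9 0 0 0 1" --pt "0 0 -1 0 0 0 1"

```text
time: 11.18
tool_pos: [477.5, 0.1, 194.8]
eef_rot: [-179.9, -0.0, 132.5]
contact_force: [-4.6, -3.1, 3.7]
finger_gap: 0.175
grip_force: 30.0
```

```bash
python3 s.py
```

```text
t 11.1833 F [-4.58 -3.07  3.7 ] M [-0.458  0.871 -0.155] pos [4.7747e+02 8.0000e-02 1.9484e+02] yaw [-1.7994e+02 -1.0000e-02  1.3248e+02] gap 16.07765246115324 30.009151697158813 eff [  1.4  -27.28 -32.     1.12  -1.17  -0.11]
```

jog_arm --pt "0 0 0 0 -0.2 -0.2 1" --pt "0 0 0 0 -0.4 -0.4 1" --pt "0 0 0 0 -0.6 -0.6 1" --pt "0 0 0 0 -0.6 -0.8 1" --pt "0 0 0 0 -0.6 -0.9 1" --pt "0 0 -0.2 0 -0.6 -0.9 1" --pt "0 0 -0.4 0 -0.6 -0.9 1" --pt "0 0 -0.6 0 -0.6 -0.9 1" --pt "0 0 -0.8 0 -0.6 -0.9 1" --pt "0 0 -1 0 -0.6 -0.9 1"

```text
time: 12.02
tool_pos: [477.4, 0.1, 195.5]
eef_rot: [180.0, -0.0, 133.5]
contact_force: [2.0, -1.4, -8.4]
finger_gap: 0.175
grip_force: 30.0
```

```bash
python3 s.py
```

```text
t 12.0167 F [ 1.99 -1.38 -8.42] M [-0.175 -0.454 -0.153] pos [4.7743e+02 7.0000e-02 1.9549e+02] yaw [ 1.7998e+02 -1.0000e-02  1.3349e+02] gap 16.06387446793497 30.005019307136536 eff [ 4.800e-01 -3.200e+01 -3.443e+01  1.000e-02  9.900e-01 -6.000e-02]
```

Pulling up with about 8 N meets firm resistance, so the lid is still latched. That gives a clear signal for when it lets go, so I'm continuing in 2° steps.

jog_arm --pt "0 0 -0.2 0 0 0.1 1" --pt "0 0 -0.4 0 0 0.2 1" --pt "0 0 -0.6 0 0 0.2 1" --pt "0 0 -0.8 0 0 0.2 1" --pt "0 0 -1 0 0 0.2 1" --pt "0 0 -1.2 0 0 0.2 1" --pt "0 0 -1.4 0 0 0.2 1" --pt "0 0 -1.6 0 0 0.2 1" --pt "0 0 -1.8 0 0 0.2 1" --pt "0 0 -2 0 0 0.2 1"

```text
time: 12.85
tool_pos: [477.4, 0.0, 195.6]
eef_rot: [180.0, -0.0, 135.5]
contact_force: [4.5, 1.1, -10.4]
finger_gap: 0.173
grip_force: 30.0
```

```bash
python3 s.py
```

```text
t 12.85 F [  4.55   1.14 -10.43] M [ 0.08  -0.791 -0.096] pos [4.774e+02 4.000e-02 1.956e+02] yaw [179.99  -0.   135.5 ] gap 15.911515292659583 30.002802908420563 eff [ -0.16 -32.79 -34.81  -0.51   1.37  -0.06]
```

jog_arm --pt "0 0 -0.2 0 0 0.2 1" --pt "0 0 -0.4 0 0 0.4 1" --pt "0 0 -0.6 0 0 0.4 1" --pt "0 0 -0.8 0 0 0.4 1" --pt "0 0 -1 0 0 0.4 1" --pt "0 0 -1.2 0 0 0.4 1" --pt "0 0 -1.4 0 0 0.4 1" --pt "0 0 -1.6 0 0 0.4 1" --pt "0 0 -1.8 0 0 0.4 1" --pt "0 0 -2 0 0 0.4 1"

```text
time: 13.68
tool_pos: [477.4, -0.0, 195.4]
eef_rot: [180.0, -0.0, 137.5]
contact_force: [3.2, 1.3, -6.0]
finger_gap: 0.175
grip_force: 30.0
```

```bash
python3 s.py
```

```text
t 13.6833 F [ 3.19  1.28 -5.97] M [ 0.337 -0.476 -0.16 ] pos [477.4   -0.   195.44] yaw [179.99  -0.   137.49] gap 16.06204240422205 30.01270294189453 eff [ -0.69 -31.11 -33.73  -0.78   0.78  -0.13]
```

jog_arm --pt "0 0 -0.2 0 0 0 1" --pt "0 0 -0.4 0 0 0 1" --pt "0 0 -0.6 0 0 0 1" --pt "0 0 -0.8 0 0 0 1" --pt "0 0 -1 0 0 0 1" --pt "0 0 -1.2 0 0 0 1" --pt "0 0 -1.4 0 0 0 1" --pt "0 0 -1.6 0 0 0 1" --pt "0 0 -1.8 0 0 0 1" --pt "0 0 -2 0 0 0 1"

```text
time: 14.52
tool_pos: [477.4, -0.1, 195.4]
eef_rot: [180.0, 0.0, 139.5]
contact_force: [2.9, 2.4, -5.3]
finger_gap: 0.169
grip_force: 30.0
```

```bash
python3 s.py
```

```text
t 14.5167 F [ 2.91  2.37 -5.25] M [ 0.394 -0.42  -0.181] pos [ 4.7738e+02 -7.0000e-02  1.9537e+02] yaw [180.     0.   139.48] gap 15.535953695982984 30.00710517168045 eff [ -1.03 -30.63 -33.42  -0.93   0.62  -0.08]
```

jog_arm --pt "0 0 -0.2 0 0 0 1" --pt "0 0 -0.4 0 0 0 1" --pt "0 0 -0.6 0 0 0 1" --pt "0 0 -0.8 0 0 0 1" --pt "0 0 -1 0 0 0 1" --pt "0 0 -1.2 0 0 0 1" --pt "0 0 -1.4 0 0 0 1" --pt "0 0 -1.6 0 0 0 1" --pt "0 0 -1.8 0 0 0 1" --pt "0 0 -2 0 0 0 1"

```text
time: 15.35
tool_pos: [477.4, -0.1, 195.3]
eef_rot: [180.0, 0.0, 141.5]
contact_force: [2.0, 2.5, -4.6]
finger_gap: 0.171
grip_force: 30.0
```

```bash
python3 s.py
```

```text
t 15.35 F [ 2.05  2.49 -4.6 ] M [ 0.432 -0.326 -0.267] pos [ 4.7737e+02 -8.0000e-02  1.9534e+02] yaw [180.     0.   141.48] gap 15.703689240721571 30.02439022064209 eff [ -1.02 -30.43 -33.31  -1.01   0.52  -0.19]
```

jog_arm --pt "0 0 -0.1 0 0 0 1" --pt "0 0 -0.2 0 0 0 1" --pt "0 0 -0.3 0 0 0 1" --pt "0 0 -0.4 0 0 0 1" --pt "0 0 -0.5 0 0 0 1" --pt "0 0 -0.6 0 0 0 1" --pt "0 0 -0.7 0 0 0 1" --pt "0 0 -0.8 0 0 0 1" --pt "0 0 -0.9 0 0 0 1" --pt "0 0 -1 0 0 0 1"

```text
time: 16.18
tool_pos: [477.4, -0.1, 195.3]
eef_rot: [180.0, 0.0, 142.5]
contact_force: [2.0, 2.8, -4.3]
finger_gap: 0.173
grip_force: 30.0
```

```bash
python3 s.py
```

```text
t 16.1833 F [ 1.99  2.8  -4.28] M [ 0.519 -0.381 -0.212] pos [ 4.7737e+02 -9.0000e-02  1.9533e+02] yaw [180.     0.   142.47] gap 15.91747241832615 30.018851459026337 eff [ -1.07 -30.34 -33.28  -1.     0.47  -0.18]
```

Drag is about 0.2 N m with noise, and the lid is still latched.

jog_arm --pt "0 0 -0.2 0 0 0 1" --pt "0 0 -0.4 0 0 0 1" --pt "0 0 -0.6 0 0 0 1" --pt "0 0 -0.8 0 0 0 1" --pt "0 0 -1 0 0 0 1" --pt "0 0 -1.2 0 0 0 1" --pt "0 0 -1.4 0 0 0 1" --pt "0 0 -1.6 0 0 0 1" --pt "0 0 -1.8 0 0 0 1" --pt "0 0 -2 0 0 0 1"

```text
time: 17.02
tool_pos: [477.4, -0.1, 195.3]
eef_rot: [-180.0, -0.0, 144.5]
contact_force: [2.3, 2.3, -3.8]
finger_gap: 0.171
grip_force: 30.0
```

```bash
python3 s.py
```

```text
t 17.0167 F [ 2.31  2.26 -3.77] M [ 0.442 -0.31  -0.221] pos [ 4.7736e+02 -8.0000e-02  1.9531e+02] yaw [-180.     -0.    144.49] gap 15.72366162223627 30.0159752368927 eff [ -1.02 -30.28 -33.29  -0.94   0.41  -0.14]
```

jog_arm --pt "0 0 -0.2 0 0 -0.1 1" --pt "0 0 -0.4 0 0 -0.1 1" --pt "0 0 -0.6 0 0 -0.1 1" --pt "0 0 -0.8 0 0 -0.1 1" --pt "0 0 -1 0 0 -0.1 1" --pt "0 0 -1.2 0 0 -0.1 1" --pt "0 0 -1.4 0 0 -0.1 1" --pt "0 0 -1.6 0 0 -0.1 1" --pt "0 0 -1.8 0 0 -0.1 1" --pt "0 0 -2 0 0 -0.1 1"

```text
time: 17.85
tool_pos: [477.3, -0.1, 195.3]
eef_rot: [-180.0, -0.0, 146.5]
contact_force: [3.5, 2.3, -5.7]
finger_gap: 0.173
grip_force: 30.0
```

```bash
python3 s.py
```

```text
t 17.85 F [ 3.51  2.33 -5.72] M [ 0.365 -0.379 -0.147] pos [ 4.7731e+02 -1.1000e-01  1.9533e+02] yaw [-179.99   -0.    146.49] gap 15.890215322345545 30.011093616485596 eff [ -0.85 -30.96 -33.8   -0.85   0.59  -0.12]
```

jog_arm --pt "0 0 -0.2 0 0 0 1" --pt "0 0 -0.4 0 0 0 1" --pt "0 0 -0.6 0 0 0 1" --pt "0 0 -0.8 0 0 0 1" --pt "0 0 -1 0 0 0 1" --pt "0 0 -1.2 0 0 0 1" --pt "0 0 -1.4 0 0 0 1" --pt "0 0 -1.6 0 0 0 1" --pt "0 0 -1.8 0 0 0 1" --pt "0 0 -2 0 0 0 1"

```text
time: 18.68
tool_pos: [477.3, -0.1, 195.4]
eef_rot: [-180.0, -0.0, 148.5]
contact_force: [2.0, 1.3, -5.2]
finger_gap: 0.173
grip_force: 30.0
```

```bash
python3 s.py
```

```text
t 18.6833 F [ 2.02  1.25 -5.21] M [ 0.354 -0.314 -0.114] pos [ 4.7733e+02 -1.1000e-01  1.9537e+02] yaw [-179.99   -0.    148.5 ] gap 15.910418611637253 30.00524014234543 eff [ -0.72 -31.14 -34.03  -0.72   0.57  -0.06]
```

jog_arm --pt "0 0 -0.2 0 0 0 1" --pt "0 0 -0.4 0 0 0 1" --pt "0 0 -0.6 0 0 0 1" --pt "0 0 -0.8 0 0 0 1" --pt "0 0 -1 0 0 0 1" --pt "0 0 -1.2 0 0 0 1" --pt "0 0 -1.4 0 0 0 1" --pt "0 0 -1.6 0 0 0 1" --pt "0 0 -1.8 0 0 0 1" --pt "0 0 -2 0 0 0 1"

```text
time: 19.52
tool_pos: [477.3, -0.1, 195.4]
eef_rot: [-180.0, -0.0, 150.5]
contact_force: [1.7, 1.9, -6.7]
finger_gap: 0.175
grip_force: 30.0
```

```bash
python3 s.py
```

```text
t 19.5167 F [ 1.73  1.87 -6.72] M [ 0.174 -0.286 -0.184] pos [ 4.7732e+02 -1.3000e-01  1.9538e+02] yaw [-179.99   -0.    150.48] gap 16.085319255008844 30.026291012763977 eff [ -0.35 -31.19 -34.17  -0.58   0.47  -0.2 ]
```

Still latched: drag 0.18 N m, Fz −6.7 N.

jog_arm --pt "0 0 -0.2 0 0 0 1" --pt "0 0 -0.4 0 0 0 1" --pt "0 0 -0.6 0 0 0 1" --pt "0 0 -0.8 0 0 0 1" --pt "0 0 -1 0 0 0 1" --pt "0 0 -1.2 0 0 0 1" --pt "0 0 -1.4 0 0 0 1" --pt "0 0 -1.6 0 0 0 1" --pt "0 0 -1.8 0 0 0 1" --pt "0 0 -2 0 0 0 1"

```text
time: 20.35
tool_pos: [477.3, -0.1, 195.4]
eef_rot: [-180.0, -0.0, 152.5]
contact_force: [1.8, 0.4, -5.4]
finger_gap: 0.172
grip_force: 30.0
```

```bash
python3 s.py
```

```text
t 20.35 F [ 1.77  0.41 -5.4 ] M [ 0.126 -0.208 -0.126] pos [ 4.7733e+02 -1.3000e-01  1.9539e+02] yaw [-179.99   -0.    152.49] gap 15.83695634090575 30.009223222732544 eff [ -0.18 -31.17 -34.27  -0.36   0.39  -0.1 ]
```

jog_arm --pt "0 0 -0.2 0 0 0 1" --pt "0 0 -0.4 0 0 0 1" --pt "0 0 -0.6 0 0 0 1" --pt "0 0 -0.8 0 0 0 1" --pt "0 0 -1 0 0 0 1" --pt "0 0 -1.2 0 0 0 1" --pt "0 0 -1.4 0 0 0 1" --pt "0 0 -1.6 0 0 0 1" --pt "0 0 -1.8 0 0 0 1" --pt "0 0 -2 0 0 0 1"

```text
time: 21.18
tool_pos: [477.3, -0.1, 195.4]
eef_rot: [-180.0, -0.0, 154.5]
contact_force: [1.1, 0.7, -5.6]
finger_gap: 0.17
grip_force: 30.0
```

```bash
python3 s.py
```

```text
t 21.1833 F [ 1.07  0.68 -5.55] M [ 0.036 -0.161 -0.243] pos [ 4.7731e+02 -1.2000e-01  1.9539e+02] yaw [-1.7999e+02 -1.0000e-02  1.5448e+02] gap 15.608653978567308 30.01740038394928 eff [  0.22 -31.14 -34.33  -0.16   0.29  -0.18]
```

jog_arm --pt "0 0 -0.2 0 0 0 1" --pt "0 0 -0.4 0 0 0 1" --pt "0 0 -0.6 0 0 0 1" --pt "0 0 -0.8 0 0 0 1" --pt "0 0 -1 0 0 0 1" --pt "0 0 -1.2 0 0 0 1" --pt "0 0 -1.4 0 0 0 1" --pt "0 0 -1.6 0 0 0 1" --pt "0 0 -1.8 0 0 0 1" --pt "0 0 -2 0 0 0 1"

```text
time: 22.02
tool_pos: [477.3, -0.1, 195.4]
eef_rot: [-180.0, -0.0, 156.5]
contact_force: [0.5, -0.4, -6.4]
finger_gap: 0.171
grip_force: 30.0
```

```bash
python3 s.py
```

```text
t 22.0167 F [ 0.54 -0.38 -6.42] M [-0.132 -0.014 -0.162] pos [ 4.7732e+02 -1.4000e-01  1.9541e+02] yaw [-179.99   -0.    156.49] gap 15.699032361762915 30.014985501766205 eff [  0.49 -31.09 -34.41   0.08   0.19  -0.14]
```

jog_arm --pt "0 0 -0.2 0 0 0 1" --pt "0 0 -0.4 0 0 0 1" --pt "0 0 -0.6 0 0 0 1" --pt "0 0 -0.8 0 0 0 1" --pt "0 0 -1 0 0 0 1" --pt "0 0 -1.2 0 0 0 1" --pt "0 0 -1.4 0 0 0 1" --pt "0 0 -1.6 0 0 0 1" --pt "0 0 -1.8 0 0 0 1" --pt "0 0 -2 0 0 0 1"

```text
time: 22.85
tool_pos: [477.3, -0.1, 195.4]
eef_rot: [-180.0, -0.0, 158.5]
contact_force: [-0.7, -1.1, -5.3]
finger_gap: 0.169
grip_force: 30.0
```

```bash
python3 s.py; python3 -c "
from h import *
d=get('wrist');P=pts(d)
m=((abs(P[...,2]-215)<5)&(np.hypot(P[...,0]-478,P[...,1])<60)&(np.hypot(P[...,0]-478,P[...,1])>25)).astype(np.uint8)
k,l,st,ce=cv2.connectedComponentsWithStats(m);i=1+st[1:,4].argmax();Q=P[l==i];c=Q.mean(0);print(st[i],c,np.degrees(np.arctan2(c[1]+.1,c[0]-477.5)))
print('lid',np.median(P[40:90,40:90,2]))
"
```

```text
t 22.85 F [-0.69 -1.12 -5.33] M [-0.18   0.109 -0.119] pos [ 4.7732e+02 -1.4000e-01  1.9542e+02] yaw [-179.99   -0.    158.49] gap 15.51232692034997 30.005074739456177 eff [  0.73 -30.99 -34.42   0.34   0.09  -0.05]
[ 238  157   33   57 1768] [441.77451648  14.27267347 215.55017672] 158.0846470700857
lid 0.15357251907715258
```

The bar is turning with the gripper: it is at 158°, the same as the tool yaw.

jog_arm --pt "0 0 -0.2 0 0 0 1" --pt "0 0 -0.4 0 0 0 1" --pt "0 0 -0.6 0 0 0 1" --pt "0 0 -0.8 0 0 0 1" --pt "0 0 -1 0 0 0 1" --pt "0 0 -1.2 0 0 0 1" --pt "0 0 -1.4 0 0 0 1" --pt "0 0 -1.6 0 0 0 1" --pt "0 0 -1.8 0 0 0 1" --pt "0 0 -2 0 0 0 1"

```text
time: 23.73
tool_pos: [477.4, -0.1, 195.5]
eef_rot: [-180.0, 0.0, 160.5]
contact_force: [-0.4, -1.7, -3.8]
finger_gap: 0.171
grip_force: 30.0
```

```bash
python3 s.py
```

```text
t 23.7333 F [-0.41 -1.74 -3.82] M [-0.366  0.286 -0.197] pos [ 4.7736e+02 -1.3000e-01  1.9547e+02] yaw [-179.99    0.    160.49] gap 15.76601560474977 30.016192495822906 eff [  1.15 -30.53 -34.14   0.58  -0.09  -0.15]
```

jog_arm --pt "0 0 -0.2 0 0 -0.1 1" --pt "0 0 -0.4 0 0 -0.2 1" --pt "0 0 -0.6 0 0 -0.2 1" --pt "0 0 -0.8 0 0 -0.2 1" --pt "0 0 -1 0 0 -0.2 1" --pt "0 0 -1.2 0 0 -0.2 1" --pt "0 0 -1.4 0 0 -0.2 1" --pt "0 0 -1.6 0 0 -0.2 1" --pt "0 0 -1.8 0 0 -0.2 1" --pt "0 0 -2 0 0 -0.2 1"

```text
time: 24.57
tool_pos: [477.5, -0.1, 195.9]
eef_rot: [-180.0, 0.0, 162.5]
contact_force: [-0.3, -2.0, 0.3]
finger_gap: 0.171
grip_force: 30.0
```

```bash
python3 s.py
```

```text
t 24.5667 F [-0.29 -2.03  0.34] M [-0.334  0.429 -0.03 ] pos [ 4.7753e+02 -1.3000e-01  1.9592e+02] yaw [-1.8000e+02  3.0000e-02  1.6248e+02] gap 15.710164181127558 30.000688433647156 eff [ 9.000e-01 -2.857e+01 -3.238e+01  6.700e-01 -4.000e-01  1.000e-02]
```

Fz jumped up while I was pulling, z rose, and the torque dropped, so the latch has probably let go. I'll check by lifting 1.5 mm without turning.

jog_arm --pt "0 0 0 0 0 -0.5 1" --pt "0 0 0 0 0 -1 1" --pt "0 0 0 0 0 -1.5 1" --pt "0 0 0 0 0 -1.5 1" --pt "0 0 0 0 0 -1.5 1" --pt "0 0 0 0 0 -1.5 1" --pt "0 0 0 0 0 -1.5 1" --pt "0 0 0 0 0 -1.5 1" --pt "0 0 0 0 0 -1.5 1" --pt "0 0 0 0 0 -1.5 1"

```text
time: 25.4
tool_pos: [477.6, -0.1, 196.9]
eef_rot: [180.0, 0.0, 162.5]
contact_force: [6.4, -2.5, -8.2]
finger_gap: 0.171
grip_force: 30.0
```

```bash
python3 s.py
```

```text
t 25.4 F [ 6.39 -2.46 -8.15] M [-0.464 -0.612  0.036] pos [ 4.7761e+02 -9.0000e-02  1.9690e+02] yaw [1.7999e+02 3.0000e-02 1.6247e+02] gap 15.712910687742742 29.99975860118866 eff [  1.04 -31.91 -33.62   0.37   1.48   0.07]
```

jog_arm --pt "0 0 0 0 0 0.5 1" --pt "0 0 0 0 0 0.9 1" --pt "0 0 0 0 0 0.9 1" --pt "0 0 0 0 0 0.9 1" --pt "0 0 -0.1 0 0 0.9 1" --pt "0 0 -0.2 0 0 0.9 1" --pt "0 0 -0.3 0 0 0.9 1" --pt "0 0 -0.4 0 0 0.9 1" --pt "0 0 -0.5 0 0 0.9 1" --pt "0 0 -0.6 0 0 0.9 1"

```text
time: 26.23
tool_pos: [477.6, -0.1, 196.5]
eef_rot: [180.0, 0.0, 163.1]
contact_force: [2.0, -2.0, -2.6]
finger_gap: 0.169
grip_force: 30.0
```

```bash
python3 s.py; python3 -c "
from h import *
for i in range(4):
    get('top'); s=monitor.read_state(); print(s['contact_force'].round(1),s['ft_torque'].round(3),s['tool_pos'].round(2))"
```

```text
t 26.2333 F [ 2.03 -1.98 -2.55] M [-0.312 -0.337 -0.036] pos [ 4.7755e+02 -1.0000e-01  1.9645e+02] yaw [1.7999e+02 3.0000e-02 1.6307e+02] gap 15.587202748312132 30.000276267528534 eff [ 8.800e-01 -2.918e+01 -3.139e+01  3.200e-01  9.200e-01 -1.000e-02]
[ 3.5 -2.  -1.8] [-0.332 -0.34   0.003] [ 4.7753e+02 -1.1000e-01  1.9643e+02]
[ 2.6 -1.7 -2.3] [-0.286 -0.336  0.009] [ 4.7752e+02 -1.2000e-01  1.9642e+02]
[ 3.5 -1.9 -1.8] [-0.238 -0.379  0.062] [ 4.7752e+02 -1.0000e-01  1.9641e+02]
[ 2.5 -1.1 -1.5] [-0.319 -0.339 -0.035] [ 4.7753e+02 -1.2000e-01  1.9640e+02]
```

Drag is about 0 while turning, so the latch is off with no end-stop load. I'm letting go and retreating up and back.

jog_arm --pt "0 0 0 0 0 0 -0.3" --pt "0 0 0 0 0 0 -0.3" --pt "0 0 0 0 0 -12 -0.3" --pt "0 0 0 0 0 -40 -0.3" --pt "0 0 0 0 0 -78 -0.3" --pt "0 0 0 10 0 -115 -0.3" --pt "0 0 0 30 0 -150 -0.3" --pt "0 0 0 55 0 -180 -0.3" --pt "0 0 0 80 0 -210 -0.3" --pt "0 0 0 105 0 -240 -0.3"

```text
time: 27.27
tool_pos: [375.1, 31.2, 438.7]
eef_rot: [180.0, 0.0, 163.1]
contact_force: [0.8, -0.5, -0.1]
finger_gap: 0.646
grip_force: 0.0
```

jog_arm --pt "0 0 0 30 0 -10 -0.3" --pt "0 0 0 60 0 -20 -0.3" --pt "0 0 0 80 0 -20 -0.3" --pt "0 0 0 80 0 -20 -0.3" --pt "0 0 0 80 0 -20 -0.3" --pt "0 0 0 80 0 -20 -0.3" --pt "0 0 0 80 0 -20 -0.3" --pt "0 0 0 80 0 -20 -0.3" --pt "0 0 0 80 0 -20 -0.3" --pt "0 0 0 80 0 -20 -0.3"

```text
time: 28.1
tool_pos: [300.7, 53.7, 455.9]
eef_rot: [-180.0, -0.1, 163.1]
contact_force: [0.0, -0.7, -0.7]
finger_gap: 0.656
grip_force: 0.0
```

jog_arm --pt "0 0 0 0 0 0 -0.3" --pt "0 0 0 0 0 0 -0.3" --pt "0 0 0 0 0 0 -0.3" --pt "0 0 0 0 0 0 -0.3" --pt "0 0 0 0 0 0 -0.3" --pt "0 0 0 0 0 0 -0.3" --pt "0 0 0 0 0 0 -0.3" --pt "0 0 0 0 0 0 -0.3" --pt "0 0 0 0 0 0 -0.3" --pt "0 0 0 0 0 0 -0.3"

```text
time: 28.93
tool_pos: [300.4, 53.8, 456.2]
eef_rot: [180.0, 0.0, 163.1]
contact_force: [-0.9, -0.3, 0.7]
finger_gap: 0.647
grip_force: 0.0
```

jog_arm --pt "0 0 0 0 0 0 -0.3" --pt "0 0 0 0 0 0 -0.3" --pt "0 0 0 0 0 0 -0.3" --pt "0 0 0 0 0 0 -0.3" --pt "0 0 0 0 0 0 -0.3" --pt "0 0 0 0 0 0 -0.3" --pt "0 0 0 0 0 0 -0.3" --pt "0 0 0 0 0 0 -0.3" --pt "0 0 0 0 0 0 -0.3" --pt "0 0 0 0 0 0 -0.3"

```text
time: 29.77
tool_pos: [300.4, 53.8, 456.2]
eef_rot: [180.0, 0.0, 163.1]
contact_force: [-0.1, -0.3, -0.8]
finger_gap: 0.653
grip_force: 0.0
```

```bash
python3 s.py; python3 -c "
from h import *
a=get('top')['img'];b=get('side')['img'];cv2.imwrite('pics/e.png',cv2.resize(np.hstack([a,b]),(800,300)))
d=get('side');P=pts(d);print(np.percentile(P[150:280,180:360,2],[50,90,99]))"
```

```text
t 29.7667 F [-0.15 -0.25 -0.77] M [-0.016 -0.042  0.002] pos [300.37  53.81 456.22] yaw [180.     0.   163.07] gap 60.10064409417242 0.0 eff [-0.000e+00 -9.470e+00 -3.184e+01 -1.000e-02  8.000e-02  0.000e+00]
[181.68673829 185.32986099 217.8894046 ]
```

View pics/e.png

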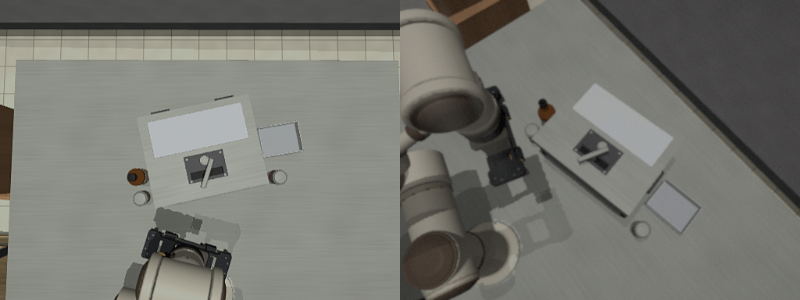

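The views show the lid still flat (z about 182) with the handle turned roughly 60°. So the latch is still holding, and what I took for release was the pads slipping upward on the bar. I'm measuring the handle angle and will grip again, this time without the upward pull.

```bash
python3 -c "
from h import *
for n in ['top','side']:
    d=get(n);P=pts(d)
    m=((abs(P[...,2]-215)<9)&(np.hypot(P[...,0]-478,P[...,1])<65)).astype(np.uint8)
    k,l,st,ce=cv2.connectedComponentsWithStats(m);i=1+st[1:,4].argmax();Q=P[l==i];print(st[i],Q[:,2].mean(),cv2.minAreaRect(Q[:,:2].astype(np.float32)))
    print('lid front strip', [np.median(P[...,2][np.hypot(P[...,0]-x,P[...,1]-y)<10]).round(1) for x,y in [(430,60),(460,-90),(420,100),(560,130),(610,-100)]])
to([477.8,.3,260],163)
"
```

```text
[257 203  17  38 237] 216.12157604404473 ((478.1141357421875, -0.08649826049804688), (16.041059494018555, 102.7489013671875), 72.96709442138672)
lid front strip [np.float64(182.2), np.float64(182.4), np.float64(182.5), np.float64(181.6), np.float64(181.8)]
[228 187  40  21 294] 217.21797991031247 ((479.123779296875, -1.0800800323486328), (16.94335174560547, 103.94258880615234), 73.20050048828125)
lid front strip [np.float64(184.2), np.float64(184.2), np.float64(184.3), np.float64(183.5), np.float64(182.9)]
pos [300.4  53.8 456.2] rot [-180.    -0.   163.1] t 30.0167 q [-13. -34. 101.   0. 113. -86.]
turn [-0.  -0.   0.1] shift [-185.3    0.5  196.2]
```

jog_arm --pt "0 0 0 -30 0 20 -0.1" --pt "0 0 0 -60 0 45 -0.1" --pt "0 0 0 -90 0 70 -0.1" --pt "0 0 0 -120 0 97 -0.1" --pt "0 0 0 -148 0 126 -0.1" --pt "0 0 0 -170 0 160 -0.1" --pt "0 0 0 -183 0 195 -0.1" --pt "0 0 0 -185 0.5 220 0" --pt "0 0 0 -185 0.5 238 0.1" --pt "0 0 0 -185 0.5 250 0.2"

```text
time: 30.85
tool_pos: [476.3, 0.7, 203.3]
eef_rot: [-180.0, -0.3, 163.1]
contact_force: [-0.8, 0.9, -0.4]
finger_gap: 0.41
grip_force: 0.0
```

```bash
python3 -c "
from h import *
to([477.8,0,194.5],163)
d=get('top');P=pts(d);print('lid', [np.median(P[...,2][np.hypot(P[...,0]-x,P[...,1]-y)<10]).round(1) for x,y in [(460,-90),(420,100),(560,130),(610,-100)]])
"
```

```text
pos [476.3   0.7 203.3] rot [-180.    -0.3  163.1] t 30.85 q [-15.  -5. 107.   0.  78. -88.]
turn [-0.  -0.3  0.1] shift [-1.6 -0.2  8.8]
lid [np.float64(333.6), np.float64(181.8), np.float64(181.1), np.float64(181.4)]
```

jog_arm --pt "0 0 0 -0.4 0 5 0.2" --pt "0 0 0 -0.4 0 9 0.2" --pt "0 0 0 -0.4 0 11.5 0.3" --pt "0 0 0 -0.4 0 11.5 0.4" --pt "0 0 0 -0.4 0 11.5 0.6" --pt "0 0 0 -0.4 0 11.5 1" --pt "0 0 0 -0.4 0 11.5 1" --pt "0 0 0 -0.4 0 11.5 1" --pt "0 0 0 -0.4 0 11.5 1" --pt "0 0 0 -0.4 0 11.5 1"

```text
time: 31.73
tool_pos: [478.1, -0.3, 195.2]
eef_rot: [-179.9, 0.1, 163.1]
contact_force: [-2.1, -3.9, 2.0]
finger_gap: 0.172
grip_force: 30.0
```

```bash
python3 s.py
```

```text
t 31.7333 F [-2.14 -3.87  2.04] M [-0.674  0.238 -0.049] pos [ 4.7812e+02 -2.8000e-01  1.9521e+02] yaw [-1.7994e+02  6.0000e-02  1.6306e+02] gap 15.790868385281241 30.000475645065308 eff [ 1.770e+00 -2.715e+01 -3.052e+01  1.170e+00 -2.000e-02 -1.000e-02]
```

jog_arm --pt "0 0 -0.1 0 -0.1 -0.1 1" --pt "0 0 -0.2 0 -0.2 -0.2 1" --pt "0 0 -0.3 0 -0.3 -0.3 1" --pt "0 0 -0.4 0 -0.3 -0.3 1" --pt "0 0 -0.5 0 -0.3 -0.3 1" --pt "0 0 -0.6 0 -0.3 -0.3 1" --pt "0 0 -0.7 0 -0.3 -0.3 1" --pt "0 0 -0.8 0 -0.3 -0.3 1" --pt "0 0 -0.9 0 -0.3 -0.3 1" --pt "0 0 -1 0 -0.3 -0.3 1"

```text
time: 32.57
tool_pos: [478.1, -0.2, 195.2]
eef_rot: [-180.0, 0.0, 164.1]
contact_force: [1.7, -5.4, 3.1]
finger_gap: 0.173
grip_force: 30.0
```

```bash
python3 s.py
```

```text
t 32.5667 F [ 1.75 -5.35  3.09] M [-0.95  -0.17  -0.048] pos [ 4.7806e+02 -2.4000e-01  1.9520e+02] yaw [-1.7998e+02  5.0000e-02  1.6407e+02] gap 15.959753984707678 30.001543164253235 eff [  2.47 -26.87 -29.36   1.45   0.7   -0.03]
```

jog_arm --pt "0 0 -0.1 0 0.1 0 1" --pt "0 0 -0.2 0 0.2 0 1" --pt "0 0 -0.3 0 0.3 0 1" --pt "0 0 -0.4 0 0.3 0 1" --pt "0 0 -0.5 0 0.3 0 1" --pt "0 0 -0.6 0 0.3 0 1" --pt "0 0 -0.7 0 0.3 0 1" --pt "0 0 -0.8 0 0.3 0 1" --pt "0 0 -0.9 0 0.3 0 1" --pt "0 0 -1 0 0.3 0 1"

```text
time: 33.4
tool_pos: [478.1, -0.2, 195.3]
eef_rot: [-179.9, 0.0, 165.1]
contact_force: [0.4, -4.9, 3.7]
finger_gap: 0.171
grip_force: 30.0
```

```bash
python3 s.py
```

```text
t 33.4 F [ 0.35 -4.89  3.74] M [-1.078  0.002 -0.077] pos [ 4.7810e+02 -2.1000e-01  1.9526e+02] yaw [-1.7995e+02  5.0000e-02  1.6507e+02] gap 15.747173861102775 30.0021430850029 eff [  2.92 -26.71 -29.26   1.74   0.62  -0.04]
```

jog_arm --pt "0 0 0 0 0 0 0.4" --pt "0 0 0 0 0 0 0.4" --pt "0 0 0 0 0 0 0.4" --pt "0 0 0 0 0 -4 0.4" --pt "0 0 0 0 0 -6 0.4" --pt "0 0 0 0 0 -6 0.4" --pt "0 0 0 0 0 -6 0.4" --pt "0 0 0 0 0 -6 0.4" --pt "0 0 0 0 0 -6 0.4" --pt "0 0 0 0 0 -6 0.4"

```text
time: 34.23
tool_pos: [478.0, 0.6, 201.1]
eef_rot: [180.0, 0.0, 165.1]
contact_force: [-0.8, 2.3, 2.5]
finger_gap: 0.3
grip_force: 1.9
```

```bash
python3 s.py
cat > l.py <<'E'
from h import *
d=get('wrist');P=pts(d);cv2.imwrite('pics/w5.png',d['img'])
print('lid', [np.median(P[...,2][np.hypot(P[...,0]-x,P[...,1]-y)<10]).round(1) for x,y in [(390,0),(420,60),(420,100),(440,-60)]])
m=((abs(P[...,2]-222)<14)&(np.hypot(P[...,0]-478,P[...,1])<60)&(np.hypot(P[...,0]-478,P[...,1])>25)).astype(np.uint8)
k,l,st,ce=cv2.connectedComponentsWithStats(m);i=1+st[1:,4].argmax();Q=P[l==i];c=Q.mean(0);print(st[i],c,np.degrees(np.arctan2(c[1]+.1,c[0]-477.8)))
E
python3 l.py
```

```text
t 34.2333 F [-0.76  2.26  2.52] M [ 0.493  0.074 -0.067] pos [477.98   0.56 201.13] yaw [1.7997e+02 1.0000e-02 1.6507e+02] gap 27.595442733357444 1.8969448466668837 eff [ -1.43 -26.79 -30.58  -0.88  -0.31  -0.04]
lid [np.float64(179.6), np.float64(203.3), np.float64(202.6), np.float64(204.3)]
[240 170  36  56 588] [440.19531232  12.91910169 232.80599018] 160.90365837917292
```

The lid is now rising (about z = 203). It is free, so I'm getting clear quickly.

jog_arm --pt "0 0 0 0 0 -25 0.1" --pt "0 0 0 0 0 -60 -0.2" --pt "0 0 0 3 0 -100 -0.3" --pt "0 0 0 10 0 -138 -0.3" --pt "0 0 0 25 0 -170 -0.3" --pt "0 0 0 45 0 -200 -0.3" --pt "0 0 0 75 0 -225 -0.3" --pt "0 0 0 110 0 -240 -0.3" --pt "0 0 0 145 0 -250 -0.3" --pt "0 0 0 180 0 -255 -0.3"

```text
time: 35.12
tool_pos: [302.8, 46.4, 457.0]
eef_rot: [-179.9, 0.1, 165.0]
contact_force: [0.6, 0.2, 0.8]
finger_gap: 0.649
grip_force: 0.0
```

jog_arm --pt "0 0 0 0 0 0 -0.3" --pt "0 0 0 0 0 0 -0.3" --pt "0 0 0 0 0 0 -0.3" --pt "0 0 0 0 0 0 -0.3" --pt "0 0 0 0 0 0 -0.3" --pt "0 0 0 0 0 0 -0.3" --pt "0 0 0 0 0 0 -0.3" --pt "0 0 0 0 0 0 -0.3" --pt "0 0 0 0 0 0 -0.3" --pt "0 0 0 0 0 0 -0.3"

```text
time: 35.95
tool_pos: [304.0, 46.6, 456.0]
eef_rot: [-180.0, -0.0, 165.1]
contact_force: [0.2, -0.3, -0.0]
finger_gap: 0.65
grip_force: 0.0
```

jog_arm --pt "0 0 0 0 0 0 -0.3" --pt "0 0 0 0 0 0 -0.3" --pt "0 0 0 0 0 0 -0.3" --pt "0 0 0 0 0 0 -0.3" --pt "0 0 0 0 0 0 -0.3" --pt "0 0 0 0 0 0 -0.3" --pt "0 0 0 0 0 0 -0.3" --pt "0 0 0 0 0 0 -0.3" --pt "0 0 0 0 0 0 -0.3" --pt "0 0 0 0 0 0 -0.3"

```text
time: 36.78
tool_pos: [304.0, 46.7, 456.0]
eef_rot: [-180.0, 0.0, 165.1]
contact_force: [-0.4, -0.3, 1.2]
finger_gap: 0.652
grip_force: 0.0
```

jog_arm --pt "0 0 0 0 0 0 -0.3" --pt "0 0 0 0 0 0 -0.3" --pt "0 0 0 0 0 0 -0.3" --pt "0 0 0 0 0 0 -0.3" --pt "0 0 0 0 0 0 -0.3" --pt "0 0 0 0 0 0 -0.3" --pt "0 0 0 0 0 0 -0.3" --pt "0 0 0 0 0 0 -0.3" --pt "0 0 0 0 0 0 -0.3" --pt "0 0 0 0 0 0 -0.3"

```text
time: 37.62
tool_pos: [304.0, 46.7, 456.0]
eef_rot: [-180.0, 0.0, 165.1]
contact_force: [0.1, 0.5, 0.6]
finger_gap: 0.648
grip_force: 0.0
```

jog_arm --pt "0 0 0 0 0 0 -0.3" --pt "0 0 0 0 0 0 -0.3" --pt "0 0 0 0 0 0 -0.3" --pt "0 0 0 0 0 0 -0.3" --pt "0 0 0 0 0 0 -0.3" --pt "0 0 0 0 0 0 -0.3" --pt "0 0 0 0 0 0 -0.3" --pt "0 0 0 0 0 0 -0.3" --pt "0 0 0 0 0 0 -0.3" --pt "0 0 0 0 0 0 -0.3"

```text
time: 38.45
tool_pos: [304.0, 46.7, 456.0]
eef_rot: [-180.0, 0.0, 165.1]
contact_force: [0.1, 0.7, 0.2]
finger_gap: 0.651
grip_force: 0.0
```

```bash
python3 s.py; python3 -c "
from h import *
D=get('top');a=D['img'];b=get('side')['img'];cv2.imwrite('pics/f.png',cv2.resize(np.hstack([a,b]),(800,300)))
P=pts(D);z=P[...,2];m=(P[...,0]>460)&(abs(P[...,1])<250)&(D['depth']>0);print(np.percentile(z[m],[50,90,99,99.9]))"
```

```text
t 38.45 F [0.06 0.67 0.24] M [ 0.02  -0.03   0.028] pos [303.97  46.66 456.03] yaw [-180.      0.    165.07] gap 59.88875718310044 0.0 eff [ 0.000e+00 -9.720e+00 -3.187e+01 -1.000e-02  8.000e-02 -0.000e+00]
[ 38.82148678 392.69987848 408.79691411 411.79346876]
```

View pics/f.png

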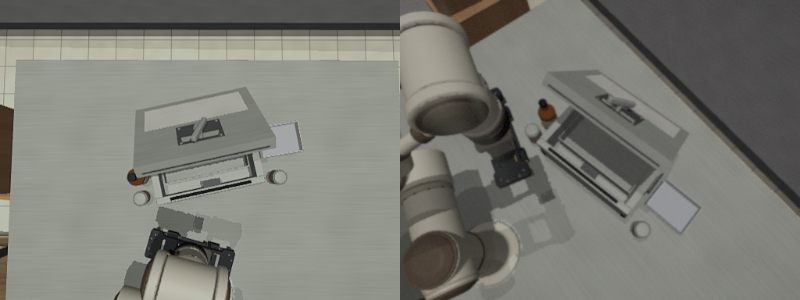

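The lid has swung up with its front edge at about z = 412, and the bottle, shakers and tray are still standing where they were. I'm waiting a little longer for it to settle at its stop.

jog_arm --pt "0 0 0 0 0 0 -0.3" --pt "0 0 0 0 0 0 -0.3" --pt "0 0 0 0 0 0 -0.3" --pt "0 0 0 0 0 0 -0.3" --pt "0 0 0 0 0 0 -0.3" --pt "0 0 0 0 0 0 -0.3" --pt "0 0 0 0 0 0 -0.3" --pt "0 0 0 0 0 0 -0.3" --pt "0 0 0 0 0 0 -0.3" --pt "0 0 0 0 0 0 -0.3"

```text
time: 39.38
tool_pos: [304.0, 46.7, 456.0]
eef_rot: [-180.0, 0.0, 165.1]
contact_force: [0.6, 0.3, 0.3]
finger_gap: 0.651
grip_force: 0.0
```

jog_arm --pt "0 0 0 0 0 0 -0.3" --pt "0 0 0 0 0 0 -0.3" --pt "0 0 0 0 0 0 -0.3" --pt "0 0 0 0 0 0 -0.3" --pt "0 0 0 0 0 0 -0.3" --pt "0 0 0 0 0 0 -0.3" --pt "0 0 0 0 0 0 -0.3" --pt "0 0 0 0 0 0 -0.3" --pt "0 0 0 0 0 0 -0.3" --pt "0 0 0 0 0 0 -0.3"

```text
time: 40.22
tool_pos: [304.0, 46.7, 456.0]
eef_rot: [180.0, 0.0, 165.1]
contact_force: [0.4, 0.3, 0.7]
finger_gap: 0.652
grip_force: 0.0
```

```bash
cat > z.py <<'E'
from h import *
D=get('top');P=pts(D);z=P[...,2];m=(P[...,0]>460)&(abs(P[...,1])<250)&(D['depth']>0);print(monitor.read_state()['time'],np.percentile(z[m],[50,90,99,99.9]))
E
python3 z.py
```

```text
40.2667 [ 38.69545974 392.72043847 408.74611409 411.6660425 ]
```

The lid is steady at its stop, so I'm handing in.

```bash
python3 -c "
from station import finish_job
print(finish_job())"
```

```text
the job is handed in; nothing more can be done
None
```

The carrier is open and handed in at about 40 s: the lid rose to rest (highest point about 412 mm) after I misread the latch as free once, let go, and had to grip and turn the handle a little further; no end-stop load was felt, and the surrounding things looked undisturbed in the last picture.

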